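# Put the glass lathe's tooling away in its stacking trays

## Robot

A 6-joint arm with a two-finger parallel gripper is mounted at the origin on the work surface. World frame = base frame: x ahead of the robot, y to its left, z up, the work surface at z = 0. Lengths are in m, angles in rad, forces in N, time in s.
With the tool pointing down it reaches from about 0.3 to 0.75 m from the base axis. Payload 8.5 kg.
Tool frame: the origin (TCP) lies midway between the tips of the shut fingers; the grasp point (between the pads) lies 19 mm behind it; z points along the fingers, y is the line along which they close (so a half turn about z gives the same grasp; the last joint's range is limited). The gripper opens to 88 mm and grips with 3 to 60 N. Pads are 18 mm wide; open, the fingers measure 123 mm over their backs; the gripper's body (75 mm by 187 mm) begins 45 mm behind the grasp point.
Start: joints at [0.986, 0.381, 1.297, -0, 1.464, -0.215], TCP at [0.199, 0.513, 0.239] pointing down, gripper open.
Joint ranges: [-3.11, 3.11], [-0.89, 2.33], [0.22, 2.48], [-1.42, 4.56], [0.17, 2.85], [-2.88, 2.88]. Speed limits (rad/s): [2.39, 2.39, 3.14, 3.14, 3.14, 3.14].

## Interface

Orientations are given as a unit quaternion [x, y, z, w].
In Python, from plant import ctrl, imaging, spotter gives the robot as it stands.
- The arm moves only by the shell command python3 -m pendant 'ROWS'. ROWS is text: rows parted by semicolons, each of 7 numbers parted by spaces: the finger opening in cm, from 0 to 8.81, then the shift along the tool's x, y, z in cm, then the turn, a rotation vector about the tool's x, y, z in degrees. In form: jaw x y z ax ay az; .... A call has 1 to 5 rows; each row shifts and turns the commanded pose from where the row before left it, along the tool's axes as they then stand; what a row does not reach is not made up. A row lasts 1/10 s, in which the tool goes at most 50 mm and 8.59 degrees, less where a joint would pass 70% of its speed; a pose out of reach is approached as far as the arm can. A call with a gripper value outside its range is refused whole. The fingers move at their own pace and stop on an object; the grip force is fixed at half the most. Time passes only in rows, so rows that do not move let the fingers close. It gives the time, the measured TCP pose, the force, the opening and the grip force at its end, in the units of the state.
- ctrl.sense(): the state, without advancing time (a new reading comes with each control period).
- imaging.grab_frame(name): name is "side" or "top" or "wrist"; returns the picture (384x512x3 uint8, red, green, blue); there is no depth.
- imaging.get_calibration(name): a dict with "fx", "fy", "cx", "cy" (pixels), "rvec" (rotation vector, rad) and "tvec" (3), from world to camera coordinates, as OpenCV has them. Camera axes: x right, y down, z forward; pixel columns grow to the right and rows downward; lengths in m; the calibration is good to about 2 mm. The wrist camera is an equidistant fisheye: a pixel r from the principal point sees the ray r / f radians off the axis. A picture is of the moment at which its call begins: read the wrist's pose just before it. get_calibration takes no time and is no camera call; for the wrist camera it gives the pose at the moment of the call.
- ctrl.job_done(): hands the job in; it is judged then, once.
Trained networks look in the newest picture that a camera, given by its name, has taken for a name from the list of things; names that differ only in an ending like _2 or _b are one class to them, and where a whole thing is asked for, a point or a joint stands for the part that bears it (a point fixed in the world has none). Each returns a list of dicts, best first, with "confidence" (0 to 1); they miss things now and then, are a little off and sometimes report something else, mostly with a low value. They report only what shows in the picture. A call takes as long as a camera call. They do not tell look-alikes from the thing itself.
- spotter.cut_out(camera, query): "mask" (384x512 bool, what is visible of it) and "point" ([column, row] in pixels, amid what is visible of it).
The state is a dict: "time": time; "joints": joint angles; "qd": joint speeds; "joint_efforts": joint torques, N m; "tool_pos": TCP position; "tcp_rot": TCP orientation; "wrist_force": force on the tool from outside, world axes, zero at the start; "ft_torque": the same for the moment, N m; "gripper_width": finger opening in m; "grip_force": force on a finger pad.
Only numpy, scipy, OpenCV 4.12 (cv2) and the standard library are available. Lean on these libraries where they do the work, as an engineer would, in place of code of your own. Each camera call takes 0.05 s, during which the arm holds its last target. There are 200 camera calls.

## Task

Put the lathe tooling away: first lay the two grinding wheels flat in the fixed base tray, hub up, the large wheel in its wide bay and the small wheel in its narrow bay. Then pick up the empty carry tray by its grip and stack it square on the base tray so that its four corner pins drop fully into the sockets, and only after that stand the two steel arbors upright in it, flange down, one on each side of the grip. Leave the vase, the bottle and the spanner where they are, and leave everything at rest.

Things in the scene. Friction and masses are not known exactly. Their poses are not given: they have to be found in the camera images.
- base_tray: Grey tray, no grip, fixed to the bench, 210 (x) x 140 (y) x 40 mm; walls, floor 5 mm. Origin: centre of underside. Divider (38 high, 5 thick) at x = -20: wide bay x -17.5 to 100 (centre +41), narrow bay x -100 to -22.5 (centre -61), both 130 long in y. Corner blocks 24 x 24 at x +-93, y +-58, flush with the rim, have 14 x 14 sockets 16 deep. Yaw within 0.4 rad.
- carry_tray: Loose grey tray, same outline, 0.4 kg, on four pins 8 mm dia x 12 mm, tapered, at x +-93, y +-58. Origin: centre, at pin-tip level. Floor z 12 to 17, rim z 35. Balanced upright grip across the middle (x = 0), 14 thick in x, black part 80 long in y, z 36 to 70: pinch across x. Bays each side: x 7 to 100, y +-65, centres x +-54. Stacked (either way round), its origin is 28 above the base tray's.
- large_wheel: Grinding wheel lying flat: grey stone disc 70 mm diameter x 12 mm thick with a brass hub of 22 mm diameter rising from it to 32 mm above its underside. Origin: centre of the underside; z along the hub. About 0.17 kg.
- small_wheel: Grinding wheel like the large one but with a disc of 44 mm diameter x 12 mm thick; same brass hub of 22 mm diameter to 32 mm high. Origin: centre of the underside; z along the hub. About 0.08 kg.
- long_arbor: Steel arbor standing on its flange: flange 40 mm diameter x 10 mm thick, shaft 20 mm diameter above it, topped by a dark stub 16 mm diameter and 12 mm tall; 85 mm tall in all. Origin: centre of the underside; z up the shaft. About 0.26 kg.
- short_arbor: Steel arbor like the long one but 60 mm tall in all (shaft 20 mm diameter from z = 10 to 48 mm, stub 16 mm diameter from 48 to 60 mm), flange 40 mm diameter x 10 mm thick. Origin: centre of the underside; z up the shaft. About 0.20 kg.
- vase: Bystander: green glass vase, 72 mm diameter, 120 mm tall, beyond the work. Origin: centre of the underside. Not to be disturbed.
- bottle: Bystander: white bottle, 56 mm diameter, 150 mm tall, beyond the work on the left. Origin: centre of the underside. Not to be disturbed.
- spanner: Bystander: steel spanner 150 mm long lying flat across the bench beyond the work on the right; x along it. Not to be disturbed.
Things that resemble listed ones, but are neither listed nor needed, are in the scene too. Leave any yellow look-alike of the long_arbor alone.

How it is judged:
By the outcome, as a careful person would: the job done as asked, in the order asked, and still so for the second after the job is handed in, with the robot touching nothing.
It also fails if it takes over 138 s, if anything falls off the work surface, if the arm or the gripper's body presses on something with over 40 N, if the wrist force passes 120 N, or if a joint passes its speed limit or range.

## Working session

There is one attempt and no reset: what is moved stays moved. The work goes in short steps, Python scripts to look and compute and a shell command to move; the robot and the scene stay as the last step left them, time stands still between calls to the robot, and variables do not carry over. Pictures are saved under pics/ and viewed, at most 14 in all, crops included, and the job is handed in when it is done.

```bash
mkdir -p pics; ls; python3 - <<'E'
from plant import ctrl, imaging, spotter
import cv2
s=ctrl.sense(); print({k:s[k] for k in('time','tool_pos','tcp_rot','wrist_force','gripper_width')})
for n in("side","top"):
    cv2.imwrite(f"pics/{n}0.png",imaging.grab_frame(n)[:,:,::-1]); print(n,imaging.get_calibration(n))
E
```

```text
pics
{'time': 0.0, 'tool_pos': array([0.19861597, 0.51258653, 0.23815694]), 'tcp_rot': array([ 1.83822373e-01,  9.82959213e-01, -6.61626646e-04, -2.86745888e-04]), 'wrist_force': array([ 0.75005719, -0.07155078,  0.16884225]), 'gripper_width': 0.08801367798968524}
side {'fx': 380.40413052697403, 'fy': 380.40413052697403, 'cx': 249.5002740969395, 'cy': 187.8973307848741, 'rvec': array([ 0.9580392 , -2.39318152,  1.13810947]), 'tvec': array([0.42368743, 0.27260386, 0.41127464])}
top {'fx': 399.5043529607196, 'fy': 399.5043529607196, 'cx': 258.4431611630049, 'cy': 187.93882020435342, 'rvec': array([ 2.13341105, -2.18842279,  0.19207041]), 'tvec': array([-1.82442720e-04,  5.88465983e-01,  7.95294858e-01])}
```

View pics/top0.png

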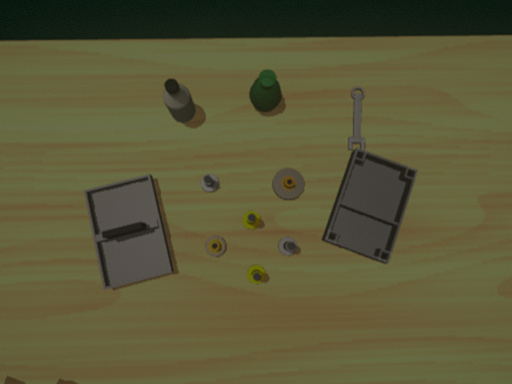

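View pics/side0.png

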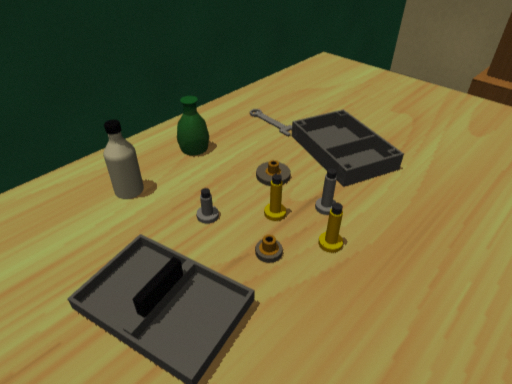

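The top view shows base tray at (370,207), carry tray (130,232), large wheel (289,184), small wheel (215,246), short arbor (209,183), long arbor grey (288,246). The yellow look-alikes are at (252,220) and (257,275). I'll fit models to the masks.

```bash
cat > h.py <<'E'
from plant import ctrl, imaging, spotter
import numpy as np, cv2
from scipy.optimize import minimize
from scipy.spatial.transform import Rotation as R
def cyl(r,z0,z1):
    a=np.linspace(0,2*np.pi,40,endpoint=False)
    return np.array([[r*np.cos(t),r*np.sin(t),z] for z in(z0,z1) for t in a])
def box(x,y,z0,z1): return np.array([[sx*x,sy*y,z] for sx in(-1,1) for sy in(-1,1) for z in(z0,z1)])
M={'base_tray':[box(.105,.07,0,.04)],
 'carry_tray':[box(.105,.07,.012,.035),box(.007,.04,.03,.07)],
 'large_wheel':[cyl(.035,0,.012),cyl(.011,.012,.032)],
 'small_wheel':[cyl(.022,0,.012),cyl(.011,.012,.032)],
 'long_arbor':[cyl(.02,0,.01),cyl(.01,.01,.073),cyl(.008,.073,.085)],
 'short_arbor':[cyl(.02,0,.01),cyl(.01,.01,.048),cyl(.008,.048,.06)]}
def proj(P,c,fish=False):
    K=np.array([[c['fx'],0,c['cx']],[0,c['fy'],c['cy']],[0,0,1.]])
    P=np.asarray(P,float).reshape(-1,1,3);r=np.asarray(c['rvec'],float).reshape(3,1);t=np.asarray(c['tvec'],float).reshape(3,1)
    return (cv2.fisheye.projectPoints(P,r,t,K,np.zeros(4))[0] if fish else cv2.projectPoints(P,r,t,K,None)[0]).reshape(-1,2)
def ray(c,uv,z,fish=False):
    d=(np.array(uv,float)-[c['cx'],c['cy']])/[c['fx'],c['fy']]
    if fish:
        th=np.linalg.norm(d)+1e-12; v=np.r_[d/th*np.sin(th),np.cos(th)]
    else: v=np.r_[d,1]
    Rm=cv2.Rodrigues(np.asarray(c['rvec']))[0]; o=-Rm.T@c['tvec']; v=Rm.T@v
    return o+v*(z-o[2])/v[2]
S=4
def sil(parts,p,z,c,fish):
    im=np.zeros((384*S,512*S),np.uint8); Rz=R.from_euler('z',p[2]).as_matrix()
    for q in parts:
        uv=(proj(q@Rz.T+[p[0],p[1],z],c,fish)+.5)*S
        cv2.fillConvexPoly(im,cv2.convexHull(uv.astype(np.int32)),1)
    return im>0
def fit(name,obs,p0,z=0,yaw=True):
    """obs: list of (mask, calib, fish)"""
    up=[cv2.resize(m.astype(np.float32),None,fx=S,fy=S)>.5 for m,_,_ in obs]
    def cost(q):
        p=q if yaw else np.r_[q,0]; e=0
        for u,(m,c,f) in zip(up,obs):
            s=sil(M[name],p,z,c,f); e+=1-(s&u).sum()/max(1,(s|u).sum())
        return e/len(obs)
    q0=np.array(p0[:3 if yaw else 2],float); n=len(q0)
    sim=np.vstack([q0]+[q0+d for d in np.diag([.012,.012,.15][:n])])
    r=minimize(cost,q0,method='Nelder-Mead',options=dict(initial_simplex=sim,xatol=1e-4,fatol=1e-4))
    return r.x,1-r.fun
E
cat > m.py <<'E'
from h import *
g={'base_tray':(370,207,-.25),'carry_tray':(130,232,.15),'large_wheel':(289,184,0),'small_wheel':(215,246,0),'long_arbor':(288,246,0),'short_arbor':(209,183,0)}
C={n:imaging.get_calibration(n) for n in('top','side')}
for n in C: imaging.grab_frame(n)
for k,(u,v,a) in g.items():
    p=ray(C['top'],(u,v),.015); obs=[];seen=[]
    for n in C:
        w=proj([p],C[n])[0]
        L=spotter.cut_out(n,k)
        seen.append([(round(d['confidence'],2),np.round(d['point']).astype(int).tolist(),int(d['mask'].sum())) for d in L[:3]])
        L=[d for d in L if np.linalg.norm(np.array(d['point'])-w)<25 and d['mask'].sum()>80]
        if L: obs.append((L[0]['mask'],C[n],False))
    print(k,seen)
    yaw='tray' in k
    for o in [obs]+[[x] for x in obs]: 
        x,i=fit(k,o,(p[0],p[1],a),0,yaw); print('  ',np.round(x,4),round(i,3))
print(ctrl.sense()['time'])
E
python3 m.py
```

```text
base_tray [[(0.97, [369, 206], 6819)], [(0.94, [345, 146], 5043)]]
   [ 0.5483 -0.2541 -0.3869] 0.964
   [ 0.5491 -0.2532 -0.3792] 0.977
   [ 0.5473 -0.2569 -0.381 ] 0.972
carry_tray [[(0.86, [130, 230], 7142)], [(0.91, [163, 300], 15523)]]
   [0.5068 0.2581 0.2252] 0.978
   [0.5084 0.2588 0.2262] 0.98
   [0.5058 0.2576 0.2267] 0.99
large_wheel [[(0.81, [287, 183], 793), (0.64, [270, 90], 1017)], [(0.87, [269, 171], 572)]]
   [ 0.6023 -0.0817] 0.844
   [ 0.6033 -0.0812] 0.957
   [ 0.6009 -0.0829] 0.762
small_wheel [[(0.62, [287, 183], 767), (0.6, [214, 242], 358), (0.51, [269, 92], 1026)], [(0.6, [268, 247], 585)]]
   [0.4709 0.0786] 0.909
   [0.4716 0.0797] 0.961
   [0.4699 0.0776] 0.931
long_arbor [[(0.8, [256, 272], 301), (0.65, [288, 245], 233), (0.55, [250, 218], 264)], [(0.97, [325, 191], 621), (0.83, [330, 231], 767), (0.72, [274, 205], 614)]]
   [ 0.4662 -0.0765] 0.82
   [ 0.4666 -0.0749] 0.808
   [ 0.466  -0.0777] 0.848
short_arbor [[(0.73, [210, 183], 259), (0.69, [289, 247], 328)], [(0.58, [204, 208], 526)]]
   [0.6073 0.0892] 0.907
   [0.6079 0.0903] 0.924
   [0.6076 0.0881] 0.93
0.8
```

```bash
cat > go.py <<'E'
import sys
from h import *
# usage: go.py x y z psi(closing-line angle, rad): prints turn then shift in tool axes after the turn
def plan(x,y,z,psi):
    s=ctrl.sense(); Rm=R.from_quat(s['tcp_rot']); yd=Rm.as_matrix()[:,1]
    a=np.arctan2(yd[1],yd[0]); d=(psi-a+np.pi/2)%np.pi-np.pi/2
    T=Rm*R.from_rotvec([0,0,-d]); yy=T.as_matrix()[:,1]; ang=np.arctan2(yy[1],yy[0])
    D=R.from_matrix(np.c_[[np.sin(ang),-np.cos(ang),0],[np.cos(ang),np.sin(ang),0],[0,0,-1]])
    rv=(Rm.inv()*D).as_rotvec(degrees=True); sh=D.inv().apply(np.array([x,y,z])-s['tool_pos'])*100
    print('t',round(s['time'],2),'tcp',np.round(s['tool_pos'],4),'psi',round(a,3),'w',round(s['gripper_width'],4),'F',np.round(s['wrist_force'],1),'grip',round(float(np.max(s['grip_force'])),1))
    print('turn deg',np.round(rv,2),'then shift cm',np.round(sh,2))
if __name__=='__main__': plan(*map(float,sys.argv[1:5]))
E
python3 go.py .602 -.082 .2 -.38; python3 - <<'E'
from plant import ctrl
print(ctrl.sense()['joints'])
E
```

```text
[ 9.85702250e-01  3.80593632e-01  1.29741618e+00 -7.03012166e-05
  1.46359168e+00 -2.15280312e-01]Traceback (most recent call last):
  File "go.py", line 12, in <module>
    if __name__=='__main__': plan(*map(float,sys.argv[1:5]))
                             ~~~~^^^^^^^^^^^^^^^^^^^^^^^^^^^
  File "go.py", line 8, in plan
    D=R.from_matrix(np.c_[[np.sin(ang),-np.cos(ang),0],[np.cos(ang),np.sin(ang),0],[0,0,-1]])
  File "scipy/spatial/transform/_rotation.pyx", line 1143, in scipy.spatial.transform._rotation.Rotation.from_matrix
ValueError: Non-positive determinant (left-handed or null coordinate frame) in rotation matrix 0: [[ 0.37092047 -0.92866464  0.        ]
 [ 0.92866464  0.37092047  0.        ]
 [ 0.          0.         -1.        ]].
```

```bash
sed -i 's/\[np.sin(ang),-np.cos(ang),0\]/[-np.sin(ang),np.cos(ang),0]/' go.py; python3 go.py .602 -.082 .2 -.38
```

```text
t 0.8 tcp [0.1988 0.5128 0.2387] psi 1.201 w 0.0884 F [ 0.1 -0.1  0.4] grip 0.0
turn deg [ -0.     0.   -89.42] then shift cm [ 40.28 -59.51   3.87]
```

```bash
sed -i 's/d=(psi-a+np.pi\/2)%np.pi-np.pi\/2/d=(psi-a+np.pi)%(2*np.pi)-np.pi/' go.py; python3 go.py .602 -.082 .2 -.38
```

```text
t 0.8 tcp [0.1988 0.5128 0.2387] psi 1.201 w 0.0884 F [ 0.1 -0.1  0.4] grip 0.0
turn deg [ 0.    0.   90.58] then shift cm [-40.28  59.51   3.87]
```

```bash
p="python3 -m pendant"
python3 -m pendant '8.8 0 0 0 0 0 8.23;8.8 0 0 0 0 0 8.23;8.8 0 0 0 0 0 8.23;8.8 0 0 0 0 0 8.23;8.8 0 0 0 0 0 8.23'
python3 -m pendant '8.8 0 0 0 0 0 8.23;8.8 0 0 0 0 0 8.23;8.8 0 0 0 0 0 8.23;8.8 0 0 0 0 0 8.23;8.8 0 0 0 0 0 8.23'
python3 -m pendant '8.8 0 0 0 0 0 8.23;8 -2.7 4 0 0 0 0;8 -2.7 4 0 0 0 0;7 -2.7 4 0 0 0 0;6 -2.7 4 0 0 0 0' >/dev/null
python3 -m pendant '5 -2.7 4 0 0 0 0;5 -2.7 4 0 0 0 0;5 -2.7 4 0 0 0 0;5 -2.7 4 0 0 0 0;5 -2.7 4 0 0 0 0' >/dev/null
python3 -m pendant '5 -2.7 4 0 0 0 0;5 -2.7 4 0 0 0 0;5 -2.7 4 0 0 0 0;5 -2.7 4 0 0 0 0;5 -1.5 2.3 1.6 0 0 0'
python3 -m pendant '5 0 0 1 0 0 0;5 0 0 1 0 0 0;5 0 0 0 0 0 0'
python3 go.py .602 -.082 .2 -.38
python3 - <<'E'
from h import *
c=imaging.get_calibration('wrist'); im=imaging.grab_frame('wrist'); cv2.imwrite('pics/w1.png',im[:,:,::-1])
Lm=spotter.cut_out('wrist','large_wheel')
for d in Lm[:3]:
    print(d['confidence'],d['point'],d['mask'].sum(),ray(c,d['point'],.02,True))
print(c, proj([[.602,-.082,.012]],c,True))
for d in Lm[:1]: print(fit('large_wheel',[(d['mask'],c,True)],(.602,-.082),0,False))
E
```

```text
time: 1.3
tool_pos: [0.1988, 0.5128, 0.2387]
tcp_rot: [0.52, 0.854, -0.0, -0.0]
wrist_force: [-0.1, -0.0, -0.6]
gripper_width: 0.088
grip_force: 0.0
time: 1.8
tool_pos: [0.1988, 0.5128, 0.2388]
tcp_rot: [0.787, 0.617, -0.0, 0.0]
wrist_force: [-1.3, -0.5, 0.1]
gripper_width: 0.088
grip_force: 0.0
time: 3.3
tool_pos: [0.57, -0.0314, 0.2239]
tcp_rot: [0.828, 0.56, 0.001, 0.002]
wrist_force: [-0.2, 1.1, -0.4]
gripper_width: 0.05
grip_force: 0.0
time: 3.6
tool_pos: [0.5667, -0.027, 0.2016]
tcp_rot: [0.827, 0.562, -0.001, -0.001]
wrist_force: [0.2, -0.4, -1.0]
gripper_width: 0.0499
grip_force: 0.0
t 3.6 tcp [ 0.5667 -0.027   0.2016] psi -0.378 w 0.0499 F [ 0.2 -0.4 -1. ] grip 0.0
turn deg [-0.16  0.01  0.11] then shift cm [-3.8   5.32  0.16]
0.63 [307.4, 194.9] 2496 [ 0.60564936 -0.0764703   0.02      ]Traceback (most recent call last):
  File "<stdin>", line 6, in <module>
  File "h.py", line 18, in proj
    return (cv2.fisheye.projectPoints(P,r,t,K,np.zeros(4))[0] if fish else cv2.projectPoints(P,r,t,K,None)[0]).reshape(-1,2)
            ~~~~~~~~~~~~~~~~~~~~~~~~~^^^^^^^^^^^^^^^^^^^^^
cv2.error: OpenCV(4.12.0) /io/opencv/modules/calib3d/src/fisheye.cpp:83: error: (-215:Assertion failed) _tvec.getMat().isContinuous() && _rvec.getMat().isContinuous() in function 'projectPoints'
```

View pics/w1.png

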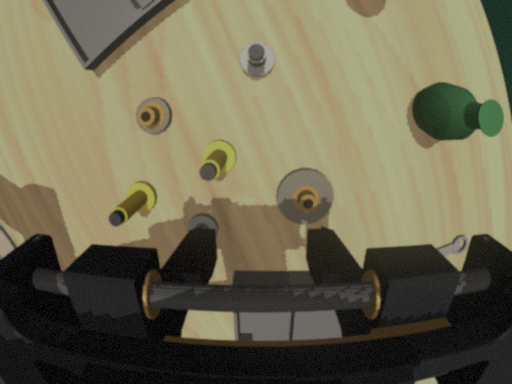

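The wrist view shows the large wheel with its brass hub at (305,197), yellow arbors at (218,160) and (135,203), and the small wheel at (152,115), so the target is confirmed.

```bash
python3 - <<'E'
s=open('h.py').read()
i=s.index("    P=np.asarray(P,float).reshape"); j=s.index("def ray")
s=s[:i]+"""    P=np.asarray(P,float).reshape(-1,3)
    if not fish: return cv2.projectPoints(P,np.asarray(c['rvec']),np.asarray(c['tvec']),K,None)[0].reshape(-1,2)
    X=P@cv2.Rodrigues(np.asarray(c['rvec']))[0].T+c['tvec']; r=np.linalg.norm(X[:,:2],axis=1)+1e-12
    return X[:,:2]/r[:,None]*np.arctan2(r,X[:,2])[:,None]*c['fx']+[c['cx'],c['cy']]
"""+s[j:]
s+="""
def look(name,guess,z=0,yaw=False,cam='wrist',tol=.06,save=None):
    c=imaging.get_calibration(cam); im=imaging.grab_frame(cam); f=cam=='wrist'
    if save: cv2.imwrite(save,im[:,:,::-1])
    for d in spotter.cut_out(cam,name):
        p=ray(c,d['point'],z+.015,f)
        if np.hypot(*(p[:2]-np.array(guess[:2])))<tol:
            x,i=fit(name,[(d['mask'],c,f)],guess,z,yaw); print(cam,name,round(d['confidence'],2),np.round(d['point']),d['mask'].sum(),'fit',np.round(x,4),'iou',round(i,3))
"""
open('h.py','w').write(s)
E
python3 - <<'E'
from h import *
look('large_wheel',(.602,-.082)); look('small_wheel',(.471,.079)); look('short_arbor',(.607,.089))
E
python3 go.py .602 -.082 .08 -.38
```

```text
wrist large_wheel 0.66 [304. 193.] 2542 fit [ 0.6027 -0.0815] iou 0.973
wrist small_wheel 0.74 [154. 114.] 1054 fit [0.4711 0.0794] iou 0.955
wrist short_arbor 0.66 [254.  55.] 951 fit [0.6081 0.0901] iou 0.954
t 4.0 tcp [ 0.5678 -0.0279  0.2032] psi -0.379 w 0.0499 F [-0.2 -0.7 -0. ] grip 0.0
turn deg [ 0.05 -0.01  0.08] then shift cm [-3.76  5.18 12.32]
```

```bash

python3 -m pendant '5 -1.8 2.6 0 0 0 0;5 -2 2.6 0 0 0 0;5 0 0 4 0 0 0;5 0 0 4 0 0 0;5 0 0 4 0 0 0'>/dev/null
python3 -m pendant '5 0 0 0 0 0 0;5 0 0 0 0 0 0'>/dev/null
python3 go.py .6027 -.0815 .015 -.38
```

```text
t 4.7 tcp [ 0.6025 -0.0828  0.0837] psi -0.379 w 0.0504 F [0.3 0.  0.6] grip 0.0
turn deg [ 0.02 -0.    0.06] then shift cm [ 0.13 -0.03  6.87]
```

```bash

python3 -m pendant '5 0.1 0 2.5 0 0 0;5 0 0 2.5 0 0 0;5 0 0 1.2 0 0 0;5 0 0 0.6 0 0 0;5 0 0 0 0 0 0'
python3 -m pendant '1.5 0 0 0 0 0 0;1.5 0 0 0 0 0 0;1.5 0 0 0 0 0 0;1.5 0 0 0 0 0 0;1.5 0 0 0 0 0 0'
python3 -m pendant '1.5 0 0 -1 0 0 0;1.5 0 0 -3 0 0 0;1.5 0 0 -3 0 0 0;1.5 0 0 -1 0 0 0;1.5 0 0 0 0 0 0'
python3 - <<'E'
from h import *
c,s=np.cos(-.38),np.sin(-.38)
for n,l in(('wide',.041),('narrow',-.061)):
    print(n,.549+c*l,-.254+s*l)
E
python3 go.py .5871 -.2692 .1 -.38
```

```text
time: 5.2
tool_pos: [0.603, -0.0819, 0.0156]
tcp_rot: [0.828, 0.561, 0.0, 0.001]
wrist_force: [0.2, 0.6, 0.3]
gripper_width: 0.0497
grip_force: 0.0
time: 5.7
tool_pos: [0.6025, -0.0818, 0.0152]
tcp_rot: [0.828, 0.561, 0.0, 0.0]
wrist_force: [-0.4, 0.9, 3.5]
gripper_width: 0.021
grip_force: 30.0
time: 6.2
tool_pos: [0.6029, -0.0819, 0.0959]
tcp_rot: [0.828, 0.561, 0.001, 0.001]
wrist_force: [-1.1, 0.3, -2.5]
gripper_width: 0.021
grip_force: 30.0
wide 0.5870752500586369 -0.2692077392459323
narrow 0.4923514572298329 -0.23137385136580807
t 6.2 tcp [ 0.6029 -0.0819  0.0959] psi -0.379 w 0.021 F [-1.1  0.3 -2.5] grip 30.0
turn deg [ 0.15 -0.01  0.06] then shift cm [-17.98   5.48  -0.41]
```

```bash

python3 -m pendant '1.5 -4.5 1.3 0 0 0 0;1.5 -4.5 1.3 0 0 0 0;1.5 -4.5 1.4 0 0 0 0;1.5 -4.5 1.5 0 0 0 0;1.5 0 0 0 0 0 0'>/dev/null
python3 -m pendant '1.5 0 0 0 0 0 0'>/dev/null
python3 go.py .5871 -.2692 .0215 -.38
```

```text
t 6.8 tcp [ 0.586  -0.2697  0.0927] psi -0.381 w 0.0207 F [-0.1  0.  -2.2] grip 30.0
turn deg [-0.18 -0.06 -0.06] then shift cm [0.09 0.08 7.12]
```

```bash

python3 -m pendant '1.5 0.1 0.1 2.5 0 0 0;1.5 0 0 2.5 0 0 0;1.5 0 0 1.2 0 0 0;1.5 0 0 0.8 0 0 0;1.5 0 0 0 0 0 0'
python3 -m pendant '1.5 0 0 0 0 0 0;3 0 0 0 0 0 0;4 0 0 0 0 0 0;4 0 0 0 0 0 0;4 0 0 0 0 0 0'
python3 -m pendant '4 0 0 -2 0 0 0;4 0 0 -3 0 0 0;4 0 0 -4 0 0 0;4 0 0 -4 0 0 0;4 0 0 0 0 0 0'
python3 go.py .471 .079 .16 -.38
```

```text
time: 7.3
tool_pos: [0.5881, -0.2679, 0.024]
tcp_rot: [0.827, 0.562, -0.0, -0.001]
wrist_force: [-0.5, 0.2, -2.3]
gripper_width: 0.021
grip_force: 30.0
time: 7.8
tool_pos: [0.5883, -0.2689, 0.0252]
tcp_rot: [0.828, 0.561, 0.0, 0.0]
wrist_force: [0.3, -0.1, -0.3]
gripper_width: 0.0401
grip_force: 0.0
time: 8.3
tool_pos: [0.59, -0.2699, 0.1609]
tcp_rot: [0.828, 0.561, 0.002, 0.005]
wrist_force: [0.5, -0.0, -0.5]
gripper_width: 0.0399
grip_force: 0.0
t 8.3 tcp [ 0.59   -0.2699  0.1609] psi -0.379 w 0.0399 F [ 0.5 -0.  -0.5] grip 0.0
turn deg [0.6  0.14 0.06] then shift cm [ 27.99 -23.99   0.09]
```

```bash

python3 -m pendant '4 4 -3.43 0 0 0 0;4 4 -3.43 0 0 0 0;4 4 -3.43 0 0 0 0;4 4 -3.43 0 0 0 0;4 4 -3.43 0 0 0 0'>/dev/null
python3 -m pendant '4 4 -3.43 0 0 0 0;4 4 -3.43 0 0 0 0;4 0 0 0 0 0 -7.6;4 0 0 0 0 0 -7.6;4 0 0 0 0 0 -7.6'>/dev/null
python3 -m pendant '4 0 0 0 0 0 -7.6;4 0 0 0 0 0 0;4 0 0 0 0 0 0'>/dev/null
python3 go.py .471 .079 .1 .15
python3 - <<'E'
from h import *
look('small_wheel',(.471,.079)); look('carry_tray',(.507,.258,.226),0,True,tol=.15)
E
```

```text
t 9.6 tcp [0.4747 0.0623 0.1544] psi 0.148 w 0.0399 F [0.6 0.6 0.5] grip 0.0
turn deg [-0.03 -0.01 -0.12] then shift cm [ 1.7  -0.12  5.44]
wrist small_wheel 0.61 [259. 160.] 1534 fit [0.472  0.0797] iou 0.96
wrist carry_tray 0.93 [322.  32.] 13109 fit [0.5072 0.2622 0.228 ] iou 0.967
```

```bash

python3 -m pendant '4 1.7 0 2 0 0 0;4 0 -0.2 3 0 0 0;4 0 0 3 0 0 0;4 0 0 0 0 0 0;4 0 0 0 0 0 0'>/dev/null
python3 go.py .4716 .0796 .0155 .15
```

```text
t 10.3 tcp [0.4706 0.0788 0.0753] psi 0.151 w 0.0399 F [0.  0.2 0.6] grip 0.0
turn deg [-0.01 -0.    0.05] then shift cm [0.06 0.11 5.98]
```

```bash

python3 -m pendant '4 0.1 0.1 2.5 0 0 0;4 0 0 2 0 0 0;4 0 0 1 0 0 0;4 0 0 0.5 0 0 0;4 0 0 0 0 0 0'
python3 -m pendant '1.5 0 0 0 0 0 0;1.5 0 0 0 0 0 0;1.5 0 0 0 0 0 0;1.5 0 0 0 0 0 0;1.5 0 0 0 0 0 0'
python3 -m pendant '1.5 0 0 -1 0 0 0;1.5 0 0 -3 0 0 0;1.5 0 0 -4 0 0 0;1.5 0 0 -3 0 0 0;1.5 0 0 0 0 0 0'
python3 go.py .4923 -.2314 .12 1.19
```

```text
time: 10.8
tool_pos: [0.4715, 0.0799, 0.0152]
tcp_rot: [0.652, 0.759, 0.0, 0.0]
wrist_force: [-0.1, -1.1, -0.1]
gripper_width: 0.04
grip_force: 0.0
time: 11.3
tool_pos: [0.4715, 0.08, 0.0154]
tcp_rot: [0.652, 0.759, 0.0, 0.0]
wrist_force: [0.3, 0.5, 6.6]
gripper_width: 0.0208
grip_force: 30.0
time: 11.8
tool_pos: [0.4727, 0.08, 0.1287]
tcp_rot: [0.651, 0.759, 0.002, 0.003]
wrist_force: [0.2, 0.3, -1.6]
gripper_width: 0.0212
grip_force: 30.0
t 11.8 tcp [0.4727 0.08   0.1287] psi 0.152 w 0.0212 F [ 0.2  0.3 -1.6] grip 30.0
turn deg [  0.33   0.31 -59.49] then shift cm [-13.4  -28.18   0.87]
```

```bash

python3 -m pendant '1.5 0 0 0 0 0 -8.5;1.5 0 0 0 0 0 -8.5;1.5 0 0 0 0 0 -8.5;1.5 0 0 0 0 0 -8.5;1.5 0 0 0 0 0 -8.5'>/dev/null
python3 -m pendant '1.5 0 0 0 0 0 -8.5;1.5 0 0 0 0 0 -8.5;1.5 -1.9 -4 0 0 0 0;1.5 -1.9 -4 0 0 0 0;1.5 -1.9 -4 0 0 0 0'>/dev/null
python3 -m pendant '1.5 -1.9 -4 0 0 0 0;1.5 -1.9 -4 0 0 0 0;1.5 -1.9 -4 0 0 0 0;1.5 -1.9 -4 0 0 0 0;1.5 0 0 0 0 0 0'>/dev/null
python3 -m pendant '1.5 0 0 0 0 0 0'
python3 go.py .4923 -.2314 .0215 1.19
```

```text
time: 13.4
tool_pos: [0.4899, -0.2295, 0.1239]
tcp_rot: [0.19, 0.982, 0.001, -0.001]
wrist_force: [-0.6, -0.2, -1.3]
gripper_width: 0.0211
grip_force: 30.0
t 13.4 tcp [ 0.4899 -0.2295  0.1239] psi 1.188 w 0.0211 F [-0.6 -0.2 -1.3] grip 30.0
turn deg [ 0.04 -0.11 -0.1 ] then shift cm [-0.29 -0.09 10.24]
```

```bash

python3 -m pendant '1.5 -0.3 -0.1 3 0 0 0;1.5 0 0 3 0 0 0;1.5 0 0 2 0 0 0;1.5 0 0 1.2 0 0 0;1.5 0 0 0.8 0 0 0'
python3 -m pendant '1.5 0 0 0 0 0 0'; python3 go.py .4923 -.2314 .0215 1.19
```

```text
time: 13.9
tool_pos: [0.4929, -0.2302, 0.0241]
tcp_rot: [0.189, 0.982, 0.0, -0.0]
wrist_force: [0.2, 0.2, -0.8]
gripper_width: 0.0213
grip_force: 30.0
time: 14.0
tool_pos: [0.4929, -0.2307, 0.0243]
tcp_rot: [0.189, 0.982, 0.0, -0.001]
wrist_force: [0.1, -0.3, -0.9]
gripper_width: 0.0211
grip_force: 30.0
t 14.0 tcp [ 0.4929 -0.2307  0.0243] psi 1.191 w 0.0211 F [ 0.1 -0.3 -0.9] grip 30.0
turn deg [ 0.02 -0.06  0.04] then shift cm [ 0.03 -0.09  0.28]
```

```bash

python3 -m pendant '1.5 0 0 0.3 0 0 0;3 0 0 0 0 0 0;4 0 0 0 0 0 0;4 0 0 0 0 0 0;4 0 0 0 0 0 0'
python3 -m pendant '4 0 0 -2 0 0 0;4 0 0 -3 0 0 0;4 0 0 -4 0 0 0;4 -2 0 -4 0 0 0;4 -4 0 -3 0 0 0'
python3 -m pendant '4 -4 0 -2 0 0 0;4 -4 0 -2 0 0 0;4 -2 0 -2 0 0 0;4 0 0 0 0 0 0;4 0 0 0 0 0 0'
python3 - <<'E'
from h import *
for _ in range(2): look('base_tray',(.5483,-.254,-.382),0,True,tol=.15,save='pics/w2.png')
look('base_tray',(.5483,-.254,-.382),0,True,tol=.15,cam='top')
E
```

```text
time: 14.5
tool_pos: [0.4931, -0.2315, 0.0221]
tcp_rot: [0.189, 0.982, -0.0, 0.0]
wrist_force: [1.0, 0.9, 0.5]
gripper_width: 0.0403
grip_force: 0.0
time: 15.0
tool_pos: [0.5484, -0.2535, 0.1853]
tcp_rot: [0.189, 0.982, -0.0, 0.001]
wrist_force: [1.5, -0.4, -0.4]
gripper_width: 0.0401
grip_force: 0.0
time: 15.5
tool_pos: [0.6411, -0.2906, 0.2408]
tcp_rot: [0.189, 0.982, 0.0, -0.001]
wrist_force: [0.8, 0.9, -0.8]
gripper_width: 0.0401
grip_force: 0.0
wrist base_tray 0.83 [260.  78.] 16808 fit [ 0.5486 -0.2536 -0.3849] iou 0.818
wrist base_tray 0.82 [260.  80.] 17217 fit [ 0.549  -0.2536 -0.3844] iou 0.818
top base_tray 0.9 [365. 204.] 5141 fit [ 0.5505 -0.2531 -0.3893] iou 0.737
```

View pics/w2.png

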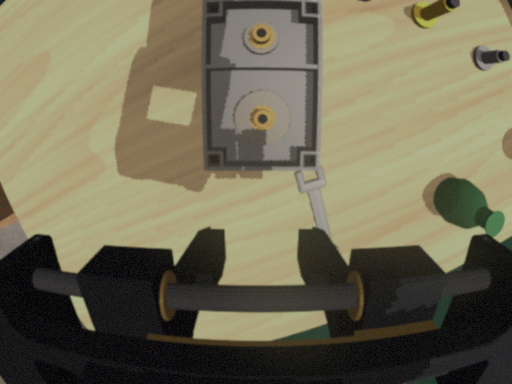

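Small wheel is in the narrow bay (262,37) and large in the wide bay (262,118), both hub up. Next I check the fitted tray pose against the sockets.

```bash
python3 - <<'E'
from h import *
c=imaging.get_calibration('wrist'); im=cv2.imread('pics/w2.png')
x,y,a=.5488,-.2536,-.3845
Rz=R.from_euler('z',a).as_matrix()
big=cv2.resize(im[0:180,190:335],None,fx=4,fy=4,interpolation=cv2.INTER_CUBIC)
big=cv2.convertScaleAbs(big,alpha=1.6)
for P,col in((box(.105,.07,.04,.04)[::2],(0,0,255)),(box(.093,.058,.04,.04)[::2],(0,255,0))):
    for u in proj(P@Rz.T+[x,y,0],c,True): cv2.drawMarker(big,tuple(((u+.5-[190,0])*4).astype(int)),col,0,14,1)
for sx in(-1,1):
  for sy in(-1,1):
    q=np.array([[sx*.093+i*.007,sy*.058+j*.007,.04] for i,j in((-1,-1),(-1,1),(1,1),(1,-1))])@Rz.T+[x,y,0]
    cv2.polylines(big,[((proj(q,c,True)+.5-[190,0])*4).astype(int)],True,(0,255,255),1)
cv2.imwrite('pics/c2.png',big[:600,:])
E
```

```text
(no output)
```

View pics/c2.png

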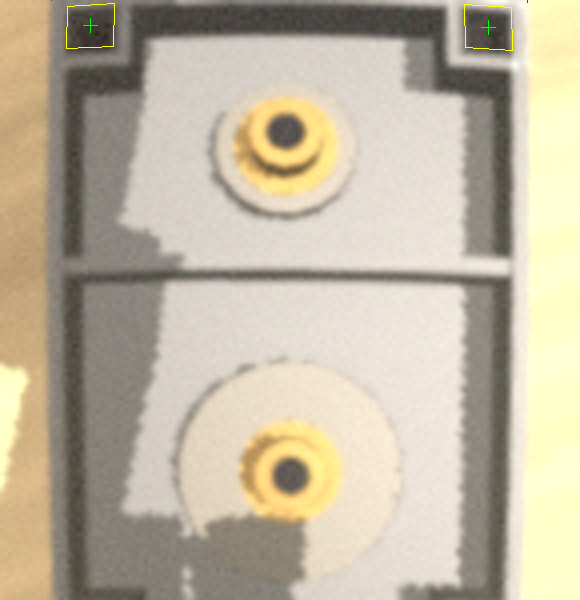

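The socket overlay matches, so base pose is (.5488,-.2536,-.3845). Now the carry tray.

```bash
python3 go.py .545 .095 .25 .226
```

```text
t 15.8 tcp [ 0.6409 -0.2907  0.2416] psi 1.19 w 0.0398 F [-0.2  0.   0.5] grip 0.0
turn deg [-1.000e-02 -4.000e-02  5.522e+01] then shift cm [39.74 -0.71 -0.84]
```

```bash

python3 -m pendant '5 0 0 0 0 0 7.9;5 0 0 0 0 0 7.9;5 0 0 0 0 0 7.9;5 0 0 0 0 0 7.9;5 0 0 0 0 0 7.9'>/dev/null
python3 -m pendant '5 0 0 0 0 0 7.9;5 0 0 0 0 0 7.9;5 4 0 0 0 0 0;5 4 0 0 0 0 0;5 4 0 0 0 0 0'>/dev/null
python3 -m pendant '5 4 0 0 0 0 0;5 4 0 0 0 0 0;5 4 0 0 0 0 0;5 4 0 0 0 0 0;5 4 0 0 0 0 0'>/dev/null
python3 -m pendant '5 4 0 0 0 0 0;5 4 0 0 0 0 0;5 0 0 0 0 0 0;5 0 0 0 0 0 0'>/dev/null
python3 - <<'E'
from h import *
for _ in range(2): look('carry_tray',(.507,.258,.226),0,True,tol=.15,save='pics/w3.png')
look('short_arbor',(.607,.089))
E
python3 go.py .5075 .2585 .12 .226
```

```text
wrist carry_tray 0.58 [256.  44.] 15114 fit [0.5072 0.2612 0.2244] iou 0.988
wrist carry_tray 0.57 [253.  40.] 14990 fit [0.5075 0.2609 0.2258] iou 0.986
wrist short_arbor 0.85 [302. 170.] 760 fit [0.6077 0.0906] iou 0.946
t 18.0 tcp [0.5526 0.0981 0.2416] psi 0.223 w 0.0502 F [ 0.6 -0.1 -1. ] grip 0.0
turn deg [-0.01 -0.   -0.15] then shift cm [16.64 -0.8  12.16]
```

View pics/w3.png

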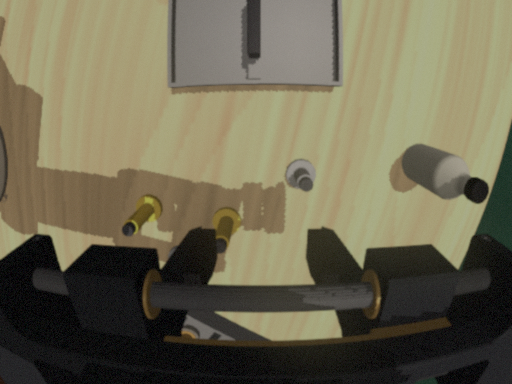

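The carry tray is cut off at the top edge around (255,40), with its grip at (253,30), so I move closer and measure again.

```bash

python3 -m pendant '5 4 -0.4 0 0 0 0;5 4 -0.4 0 0 0 0;5 1.5 0 0 0 0 0;5 0 0 0 0 0 0;5 0 0 0 0 0 0'>/dev/null
python3 - <<'E'
from h import *
for _ in range(2): look('carry_tray',(.507,.26,.226),0,True,tol=.15,save='pics/w4.png')
c=imaging.get_calibration('wrist'); im=cv2.imread('pics/w4.png')
for x,y,a,col in((.5074,.261,.2255,(0,255,0)),(.5074,.2583,.2255,(0,0,255))):
    Rz=R.from_euler('z',a).as_matrix()
    for z,P in((.035,(.105,.07)),(.07,(.007,.04))):
        q=np.array([[i*P[0],j*P[1],z] for i,j in((-1,-1),(-1,1),(1,1),(1,-1))])@Rz.T+[x,y,0]
        cv2.polylines(im,[np.round(proj(q,c,True)*16+8).astype(int)],True,col,1,shift=4)
im=cv2.resize(im[0:200,130:380],None,fx=3,fy=3,interpolation=cv2.INTER_NEAREST); cv2.imwrite('pics/c4.png',im)
E
python3 go.py .5075 .2585 .12 .226
```

```text
wrist carry_tray 0.78 [260. 105.] 19856 fit [0.5076 0.2609 0.2249] iou 0.976
wrist carry_tray 0.66 [261. 105.] 19941 fit [0.5078 0.2602 0.2236] iou 0.978
t 18.7 tcp [0.5238 0.1887 0.2417] psi 0.223 w 0.0498 F [-0.1 -0.3 -1.7] grip 0.0
turn deg [-0.01  0.01 -0.16] then shift cm [ 7.16 -0.03 12.17]
```

View pics/c4.png

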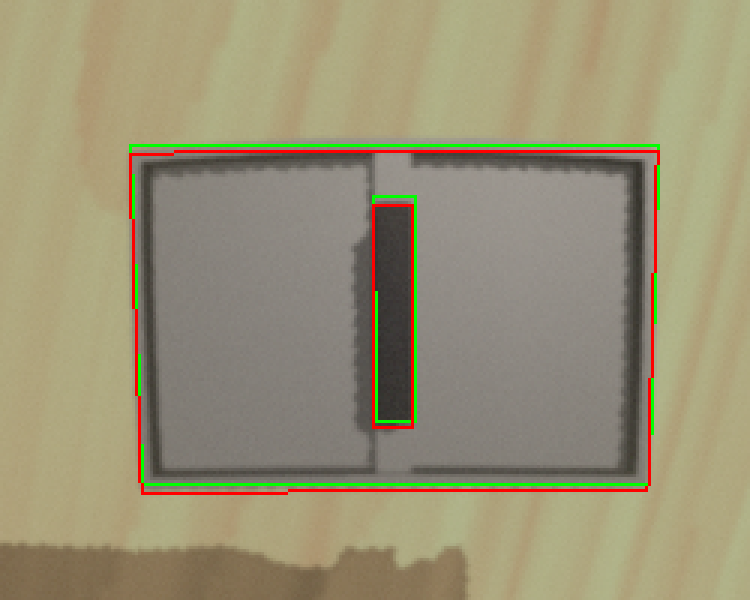

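```bash

python3 -m pendant '5 3.6 0 4 0 0 0;5 3.6 0 4 0 0 0;5 0 0 4 0 0 0;5 0 0 0 0 0 0;5 0 0 0 0 0 0'>/dev/null
python3 go.py .5075 .2597 .032 .225
```

```text
t 19.2 tcp [0.5092 0.2545 0.1282] psi 0.224 w 0.0502 F [ 0.1 -0.5  0.3] grip 0.0
turn deg [ 0.    0.01 -0.06] then shift cm [ 0.55 -0.05  9.62]
```

```bash

python3 -m pendant '4 0.6 -0.1 2.5 0 0 0;4 0 0 3 0 0 0;4 0 0 2.5 0 0 0;4 0 0 1.6 0 0 0;4 0 0 0 0 0 0'>/dev/null
python3 -m pendant '4 0 0 0 0 0 0'>/dev/null
python3 go.py .5075 .2597 .032 .225
```

```text
t 19.8 tcp [0.5077 0.2605 0.0335] psi 0.224 w 0.0399 F [-0.3  0.5  0.8] grip 0.0
turn deg [ 0.19 -0.01 -0.06] then shift cm [-0.08 -0.04  0.15]
```

```bash

python3 -m pendant '0.8 0 0 0.1 0 0 0;0.8 0 0 0 0 0 0;0.8 0 0 0 0 0 0;0.8 0 0 0 0 0 0;0.8 0 0 0 0 0 0'
python3 -m pendant '0.8 0 0 0 0 0 0'
python3 -m pendant '0.8 0 0 -1 0 0 0;0.8 0 0 -2 0 0 0;0.8 0 0 -3 0 0 0;0.8 0 0 -3 0 0 0;0.8 0 0 -3 0 0 0'
python3 -m pendant '0.8 0 0 -3 0 0 0;0.8 0 0 -2 0 0 0;0.8 0 0 0 0 0 0;0.8 0 0 0 0 0 0'
python3 go.py .5488 -.2536 .2 -.3845
```

```text
time: 20.3
tool_pos: [0.5064, 0.2608, 0.031]
tcp_rot: [0.623, 0.782, 0.0, 0.0]
wrist_force: [-0.7, -0.9, 5.8]
gripper_width: 0.0138
grip_force: 30.0
time: 20.4
tool_pos: [0.5064, 0.2608, 0.031]
tcp_rot: [0.623, 0.782, 0.0, 0.0]
wrist_force: [-0.9, -0.4, 5.3]
gripper_width: 0.0135
grip_force: 30.0
time: 20.9
tool_pos: [0.5056, 0.2606, 0.1516]
tcp_rot: [0.623, 0.782, -0.001, -0.0]
wrist_force: [0.4, -0.5, -3.7]
gripper_width: 0.0138
grip_force: 30.0
time: 21.3
tool_pos: [0.5056, 0.2606, 0.1996]
tcp_rot: [0.623, 0.782, -0.001, -0.0]
wrist_force: [-0.5, -0.3, -3.9]
gripper_width: 0.0136
grip_force: 30.0
t 21.3 tcp [0.5056 0.2606 0.1996] psi 0.225 w 0.0136 F [-0.5 -0.3 -3.9] grip 30.0
turn deg [-8.000e-02  3.000e-02  3.491e+01] then shift cm [-4.605e+01  2.329e+01 -4.000e-02]
```

```bash

python3 -m pendant '0.8 0 0 0 0 0 5;0.8 0 0 0 0 0 7.5;0.8 0 0 0 0 0 7.5;0.8 0 0 0 0 0 7.5;0.8 0 0 0 0 0 5'>/dev/null
python3 -m pendant '0.8 0 0 0 0 0 2.4;0.8 -2 1 0 0 0 0;0.8 -3.7 1.87 0 0 0 0;0.8 -3.7 1.87 0 0 0 0;0.8 -3.7 1.87 0 0 0 0'>/dev/null
python3 -m pendant '0.8 -3.7 1.87 0 0 0 0;0.8 -3.7 1.87 0 0 0 0;0.8 -3.7 1.87 0 0 0 0;0.8 -3.7 1.87 0 0 0 0;0.8 -3.7 1.87 0 0 0 0'>/dev/null
python3 -m pendant '0.8 -3.7 1.87 0 0 0 0;0.8 -3.7 1.87 0 0 0 0;0.8 -3.7 1.87 0 0 0 0;0.8 -3 1.6 0 0 0 0;0.8 0 0 0 0 0 0'>/dev/null
python3 -m pendant '0.8 0 0 0 0 0 0;0.8 0 0 0 0 0 0'
python3 go.py .5488 -.2536 .12 -.3845
```

```text
time: 23.5
tool_pos: [0.5493, -0.2487, 0.1994]
tcp_rot: [0.829, 0.559, -0.0, -0.001]
wrist_force: [0.4, -1.2, -3.0]
gripper_width: 0.0141
grip_force: 30.0
t 23.5 tcp [ 0.5493 -0.2487  0.1994] psi -0.384 w 0.0141 F [ 0.4 -1.2 -3. ] grip 30.0
turn deg [-0.13 -0.04  0.06] then shift cm [-0.48  0.14  7.94]
```

```bash

python3 -m pendant '0.8 -0.5 0.1 2 0 0 0;0.8 0 0 3 0 0 0;0.8 0 0 2.5 0 0 0;0.8 0 0 0 0 0 0;0.8 0 0 0 0 0 0'
python3 - <<'E'
from h import *
s=ctrl.sense(); p=s['tool_pos']; y=R.from_quat(s['tcp_rot']).as_matrix()[:,1]; a=np.arctan2(y[1],y[0]); z=p[2]-.031
c=imaging.get_calibration('wrist'); im=imaging.grab_frame('wrist')[:,:,::-1].copy()
print(p,a)
Rz=R.from_euler('z',a).as_matrix()
for x0,y0,z0,aa,h,P,col in((p[0],p[1],z,a,.035,(.105,.07),(0,0,255)),(.5488,-.2536,0,-.3845,.04,(.105,.07),(0,255,0))):
    Rz=R.from_euler('z',aa).as_matrix()
    e=np.array([[i*P[0],j*P[1],h] for i,j in((-1,-1),(-1,1),(1,1),(1,-1),(-1,-1))])
    q=np.vstack([np.linspace(e[k],e[k+1],20) for k in range(4)])@Rz.T+[x0,y0,z0]
    cv2.polylines(im,[np.round(proj(q,c,True)*16+8).astype(int)],True,col,1,shift=4)
cv2.imwrite('pics/w5.png',im)
for n in('top','side'): look('carry_tray',(p[0],p[1],a),z,True,cam=n,tol=.15,save=f'pics/{n}5.png')
E
```

```text
time: 24.0
tool_pos: [0.5489, -0.2541, 0.1261]
tcp_rot: [0.829, 0.56, 0.0, 0.0]
wrist_force: [0.6, 0.1, -2.6]
gripper_width: 0.0141
grip_force: 30.0
[ 0.5489498  -0.25410135  0.12606836] -0.3832020478403317
top carry_tray 0.73 [368. 189.] 3493 fit [ 0.5514 -0.246  -0.4878] iou 0.411
side carry_tray 0.84 [353. 103.] 4223 fit [ 0.548  -0.2622 -0.3732] iou 0.879
```

View pics/w5.png

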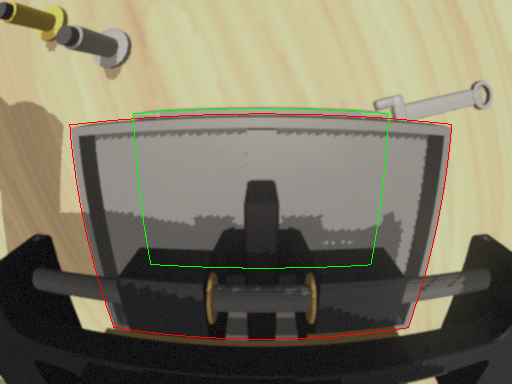

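The held tray's far rim runs (75,128)–(447,128), slightly inside the red prediction. I fit its edge numerically.

```bash
python3 - <<'E'
from h import *
s=ctrl.sense(); p=s['tool_pos']; y=R.from_quat(s['tcp_rot']).as_matrix()[:,1]; a=np.arctan2(y[1],y[0])
c=imaging.get_calibration('wrist'); imaging.grab_frame('wrist')
L=spotter.cut_out('wrist','carry_tray'); m=L[0]['mask']; print(L[0]['confidence'],m.sum())
# boundary samples: for far edge and two ends, first mask px
pts=[]
for u in range(110,415,12):
    col=np.where(m[:200,u])[0]; pts.append((u,col[0]-.5) if len(col) else None)
ends=[]
for v in range(145,215,8):
    r=np.where(m[v])[0]; ends.append((r[0]-.5,r[-1]+.5,v))
from scipy.optimize import least_squares
far=np.array([q for q in pts if q]);lo=np.array([(e[0],e[2]) for e in ends]);hi=np.array([(e[1],e[2]) for e in ends])
def loc(uv,x,y,a,z):
    P=np.array([ray(c,u,z+.035,True) for u in uv])-[x,y,0]
    return P@R.from_euler('z',a).as_matrix()
def res(t):
    x,y,a,z=t
    return np.r_[loc(far,x,y,a,z)[:,1]-.07, loc(lo,x,y,a,z)[:,0]+.105 , loc(hi,x,y,a,z)[:,0]-.105]
r=least_squares(res,[p[0],p[1],a,p[2]-.031],loss='soft_l1',f_scale=.001,x_scale=[.01,.01,.01,.01])
print(p,a,'fit',r.x,'z off',p[2]-r.x[3]); print(np.round(r.fun*1000,1))
d=R.from_euler('z',a).inv().apply([r.x[0]-p[0],r.x[1]-p[1],0]); print('tray-tcp in tray axes',d)
r=least_squares(lambda t:res([*t,p[2]-.031]),[p[0],p[1],a],loss='soft_l1',f_scale=.001)
print('z fixed',r.x, R.from_euler('z',a).inv().apply([r.x[0]-p[0],r.x[1]-p[1],0]))
E
```

```text
0.95 52433
[ 0.54905446 -0.25491798  0.12662349] -0.38408690755939806 fit [ 0.54976355 -0.25596231 -0.38305987  0.09560451] z off 0.031018975716024216
[-0.2 -0.2  0.3 -0.1  0.   0.2 -0.1  0.1 -0.1  0.2  0.1  0.  -0.  -0.1
 -0.   0.   0.1 -0.2 -0.   0.2 -0.  -0.2 -0.3  0.1  0.  -0.  -0.3 -0.2
 -0.3  0.4  0.3  0.1 -0.2  0.3 -0.1 -0.3 -0.4 -0.4  0.4  0.5 -0.   0.2
 -0.2  0.1]
tray-tcp in tray axes [ 0.00104874 -0.00070254  0.        ]
z fixed [ 0.5497641  -0.25596158 -0.38306131] [ 0.00104899 -0.00070165  0.        ]
```

```bash

python3 -m pendant '0.8 -0.1 0 2 0 0 0;0.8 0 0 1.8 0 0 0;0.8 0 0 0 0 0 0;0.8 0 0 0 0 0 0'
for i in 1 2; do python3 go.py .5486 -.2528 .059 -.3845; python3 -c "
from plant import imaging; imaging.grab_frame('top')"; done; python3 go.py .5486 -.2528 .059 -.3845
```

```text
time: 24.75
tool_pos: [0.5485, -0.2559, 0.088]
tcp_rot: [0.829, 0.559, 0.0, 0.0]
wrist_force: [0.3, 0.5, -2.0]
gripper_width: 0.0138
grip_force: 30.0
t 24.75 tcp [ 0.5485 -0.2559  0.088 ] psi -0.384 w 0.0138 F [ 0.3  0.5 -2. ] grip 30.0
turn deg [0.02 0.   0.01] then shift cm [ 0.29 -0.11  2.9 ]
t 24.8 tcp [ 0.5487 -0.2561  0.0885] psi -0.384 w 0.0136 F [ 0.1  0.8 -3.1] grip 30.0
turn deg [0.09 0.02 0.01] then shift cm [ 0.3  -0.13  2.95]
t 24.85 tcp [ 0.5488 -0.2561  0.0886] psi -0.384 w 0.0139 F [ 0.3  0.3 -2.8] grip 30.0
turn deg [0.11 0.03 0.01] then shift cm [ 0.3  -0.14  2.96]
```

```bash

python3 -m pendant '0.8 0.3 -0.1 0.8 0 0 0;0.8 0 0 0 0 0 0;0.8 0 0 0 0 0 0;0.8 0 0 0 0 0 0'
python3 go.py .5486 -.2528 .059 -.3845
```

```text
time: 25.25
tool_pos: [0.5486, -0.2526, 0.0796]
tcp_rot: [0.829, 0.559, 0.0, 0.0]
wrist_force: [0.2, 0.7, -3.3]
gripper_width: 0.0141
grip_force: 30.0
t 25.25 tcp [ 0.5486 -0.2526  0.0796] psi -0.384 w 0.0141 F [ 0.2  0.7 -3.3] grip 30.0
turn deg [0.02 0.01 0.02] then shift cm [-0.02  0.01  2.06]
```

```bash

python3 -m pendant '0.8 0 0 0.4 0 0 0;0.8 0 0 0.4 0 0 0;0.8 0 0 0.3 0 0 0;0.8 0 0 0 0 0 0;0.8 0 0 0 0 0 0'
python3 -m pendant '0.8 0 0 0.3 0 0 0;0.8 0 0 0.3 0 0 0;0.8 0 0 0.2 0 0 0;0.8 0 0 0 0 0 0;0.8 0 0 0 0 0 0'
```

```text
time: 25.75
tool_pos: [0.5485, -0.2526, 0.0683]
tcp_rot: [0.829, 0.559, -0.0, -0.0]
wrist_force: [0.2, -0.1, -3.3]
gripper_width: 0.0137
grip_force: 30.0
time: 26.25
tool_pos: [0.5485, -0.2526, 0.0604]
tcp_rot: [0.829, 0.559, -0.0, -0.0]
wrist_force: [0.4, 1.1, -2.8]
gripper_width: 0.0138
grip_force: 30.0
```

```bash

python3 -m pendant '0.8 0 0 0.2 0 0 0;0.8 0 0 0 0 0 0;0.8 0 0 0 0 0 0'
python3 -m pendant '1.5 0 0 0 0 0 0;3 0 0 0 0 0 0;4 0 0 0 0 0 0;4 0 0 0 0 0 0;4 0 0 0 0 0 0'
python3 -m pendant '4 0 0 -1 0 0 0;4 0 0 -3 0 0 0;4 0 0 -4 0 0 0;4 0 0 -4 0 0 0;4 0 0 -3 0 0 0'
python3 go.py .466 -.0765 .22 -.38
```

```text
time: 26.55
tool_pos: [0.5487, -0.2527, 0.0591]
tcp_rot: [0.829, 0.559, 0.0, 0.001]
wrist_force: [-1.5, 0.5, 4.6]
gripper_width: 0.0137
grip_force: 30.0
time: 27.05
tool_pos: [0.5485, -0.2526, 0.0583]
tcp_rot: [0.829, 0.559, -0.0, -0.0]
wrist_force: [-0.4, 0.3, -0.2]
gripper_width: 0.0399
grip_force: 0.0
time: 27.55
tool_pos: [0.5487, -0.2527, 0.212]
tcp_rot: [0.829, 0.559, 0.001, 0.002]
wrist_force: [-0.4, 0.4, -0.3]
gripper_width: 0.0402
grip_force: 0.0
t 27.55 tcp [ 0.5487 -0.2527  0.212 ] psi -0.384 w 0.0402 F [-0.4  0.4 -0.3] grip 0.0
turn deg [ 0.18  0.04 -0.24] then shift cm [ 13.29 -14.21  -0.8 ]
```

Tray seated. Measuring the arbors from here.

```bash
python3 - <<'E'
from h import *
look('long_arbor',(.466,-.0765),tol=.035); look('long_arbor',(.466,-.0765),tol=.035,cam='side');look('short_arbor',(.608,.09))
E
python3 go.py .608 .0903 .16 1.19
```

```text
wrist long_arbor 0.61 [134.  52.] 1153 fit [ 0.4672 -0.0746] iou 0.945
side long_arbor 0.92 [327. 194.] 608 fit [ 0.4655 -0.0779] iou 0.852
t 27.85 tcp [ 0.548  -0.2523  0.2072] psi -0.384 w 0.0401 F [-0.7  0.2 -0. ] grip 0.0
turn deg [-8.000e-02 -1.300e-01 -9.021e+01] then shift cm [ 7.16 34.04  4.72]
```

```bash

python3 -m pendant '4.5 0 0 0 0 0 -8.2;4.5 0 0 0 0 0 -8.2;4.5 0 0 0 0 0 -8.2;4.5 0 0 0 0 0 -8.2;4.5 0 0 0 0 0 -8.2'>/dev/null
python3 -m pendant '4.5 0 0 0 0 0 -8.2;4.5 0 0 0 0 0 -8.2;4.5 0 0 0 0 0 -8.2;4.5 0 0 0 0 0 -8.2;4.5 0 0 0 0 0 -8.2'>/dev/null
python3 -m pendant '4.5 0 0 0 0 0 -8.2;4.5 0.8 3.8 0 0 0 0;4.5 0.8 3.8 0 0 0 0;4.5 0.8 3.8 0 0 0 0;4.5 0.8 3.8 0 0 0 0'>/dev/null
python3 -m pendant '4.5 0.8 3.8 0 0 0 0;4.5 0.8 3.8 0 0 0 0;4.5 0.8 3.8 0 0 0 0;4.5 0.8 3.8 0 0 0 0;4.5 0.8 3.8 0 0 0 0'>/dev/null
python3 -m pendant '4.5 0 0 3 0 0 0;4.5 0 0 3 0 0 0;4.5 0 0 0 0 0 0;4.5 0 0 0 0 0 0'>/dev/null
python3 go.py .608 .0903 .025 1.19
```

```text
t 30.25 tcp [0.6087 0.0915 0.1482] psi 1.19 w 0.0446 F [-0.6 -0.7  0.2] grip 0.0
turn deg [-0.03 -0.09 -0.01] then shift cm [ 0.02 -0.14 12.32]
```

```bash

python3 -m pendant '4.5 0 -0.1 4 0 0 0;4.5 0 0 4 0 0 0;4.5 0 0 2.3 0 0 0;4.5 0 0 1.3 0 0 0;4.5 0 0 0.5 0 0 0'>/dev/null
python3 -m pendant '4.5 0 0 0.2 0 0 0;4.5 0 0 0 0 0 0'
python3 -m pendant '1.2 0 0 0 0 0 0;1.2 0 0 0 0 0 0;1.2 0 0 0 0 0 0;1.2 0 0 0 0 0 0;1.2 0 0 0 0 0 0'
```

```text
time: 30.95
tool_pos: [0.6091, 0.0907, 0.0267]
tcp_rot: [0.189, 0.982, 0.0, 0.001]
wrist_force: [-0.5, -1.0, -0.2]
gripper_width: 0.0451
grip_force: 0.0
time: 31.45
tool_pos: [0.6085, 0.0908, 0.0258]
tcp_rot: [0.189, 0.982, 0.0, 0.0]
wrist_force: [-0.3, 1.4, 3.7]
gripper_width: 0.0193
grip_force: 30.0
```

```bash

python3 -m pendant '1.2 0 0 -1 0 0 0;1.2 0 0 -3 0 0 0;1.2 0 0 -4 0 0 0;1.2 0 0 -4 0 0 0;1.2 0 0 -4 0 0 0'>/dev/null
python3 -m pendant '1.2 0 0 -1.5 0 0 0;1.2 0 0 0 0 0 0;1.2 0 0 0 0 0 0'
python3 go.py .5989 -.2739 .2 1.19
```

```text
time: 32.25
tool_pos: [0.6078, 0.0907, 0.1996]
tcp_rot: [0.189, 0.982, -0.0, -0.001]
wrist_force: [-0.2, -0.1, -2.7]
gripper_width: 0.019
grip_force: 30.0
t 32.25 tcp [0.6078 0.0907 0.1996] psi 1.19 w 0.019 F [-0.2 -0.1 -2.7] grip 30.0
turn deg [-0.03 -0.09  0.  ] then shift cm [-12.72 -34.18  -0.04]
```

```bash

python3 -m pendant '1.2 -0.7 -2 0 0 0 0;1.2 -1.4 -3.8 0 0 0 0;1.2 -1.4 -3.8 0 0 0 0;1.2 -1.4 -3.8 0 0 0 0;1.2 -1.4 -3.8 0 0 0 0'>/dev/null
python3 -m pendant '1.2 -1.4 -3.8 0 0 0 0;1.2 -1.4 -3.8 0 0 0 0;1.2 -1.4 -3.8 0 0 0 0;1.2 -1.4 -3.8 0 0 0 0;1.2 -0.8 -1.8 0 0 0 0'>/dev/null
python3 -m pendant '1.2 0 0 2 0 0 0;1.2 0 0 3 0 0 0;1.2 0 0 3 0 0 0;1.2 0 0 0 0 0 0;1.2 0 0 0 0 0 0'>/dev/null
python3 go.py .5989 -.2739 .071 1.19
python3 - <<'E'
from h import *
for n in('top','side'): look('carry_tray',(.5488,-.2536,-.3845),.028,True,cam=n,tol=.15)
E
```

```text
t 33.75 tcp [ 0.5993 -0.2735  0.1202] psi 1.19 w 0.0188 F [ 0.2  0.  -2.1] grip 30.0
turn deg [ 0.03 -0.08  0.03] then shift cm [ 0.02 -0.05  4.92]
side carry_tray 0.79 [349. 134.] 4530 fit [ 0.5459 -0.2576 -0.3858] iou 0.975
```

```bash

python3 -m pendant '1.2 0 0 2 0 0 0;1.2 0 0 1.5 0 0 0;1.2 0 0 0.8 0 0 0;1.2 0 0 0.4 0 0 0;1.2 0 0 0 0 0 0'
python3 -m pendant '1.2 0 0 0.2 0 0 0;1.2 0 0 0 0 0 0'
```

```text
time: 34.45
tool_pos: [0.5993, -0.274, 0.0737]
tcp_rot: [0.189, 0.982, -0.0, 0.0]
wrist_force: [-0.3, -0.0, -1.8]
gripper_width: 0.0195
grip_force: 30.0
time: 34.65
tool_pos: [0.5993, -0.2741, 0.0719]
tcp_rot: [0.189, 0.982, -0.0, 0.0]
wrist_force: [-0.3, 0.7, -2.8]
gripper_width: 0.019
grip_force: 30.0
```

```bash

python3 -m pendant '1.2 0 0 0.1 0 0 0;1.2 0 0 0 0 0 0;3 0 0 0 0 0 0;4 0 0 0 0 0 0;4 0 0 0 0 0 0'
python3 -m pendant '4 0 0 -1 0 0 0;4 0 0 -3 0 0 0;4 0 0 -4 0 0 0;4 0 0 -4 0 0 0;4 0 0 -2 0 0 0'>/dev/null
python3 -m pendant '4 0 0 0 0 0 0;4 0 0 0 0 0 0'>/dev/null
python3 go.py .4672 -.0755 .2 1.19
```

```text
time: 35.15
tool_pos: [0.5993, -0.274, 0.0706]
tcp_rot: [0.189, 0.982, -0.0, 0.0]
wrist_force: [0.2, -0.9, -0.0]
gripper_width: 0.0393
grip_force: 0.0
t 35.85 tcp [ 0.5989 -0.2738  0.2101] psi 1.19 w 0.0395 F [-0.1  0.1 -1.2] grip 0.0
turn deg [ 0.   -0.02  0.  ] then shift cm [19.6  13.51  1.01]
```

```bash

python3 -m pendant '4.5 2 4 0 0 0 0;4.5 2 4 0 0 0 0;4.5 3 4 0 0 0 0;4.5 4 1.5 0 0 0 0;4.5 2 0 0 0 0 0'>/dev/null
python3 -m pendant '4.5 0 0 0 0 0 0;4.5 0 0 0 0 0 0'>/dev/null
python3 - <<'E'
from h import *
look('long_arbor',(.467,-.075),tol=.035,save='pics/w6.png');look('long_arbor',(.467,-.075),tol=.035)
E
python3 go.py .467 -.0752 .14 1.19
```

```text
wrist long_arbor 0.79 [262. 106.] 859 fit [ 0.4666 -0.0754] iou 0.909
wrist long_arbor 0.88 [263. 107.] 904 fit [ 0.4671 -0.0749] iou 0.954
t 36.75 tcp [ 0.5293 -0.1011  0.2098] psi 1.189 w 0.0447 F [-0.3 -0.   0.3] grip 0.0
turn deg [ 0.   -0.04 -0.05] then shift cm [6.74 0.09 6.98]
```

View pics/w6.png

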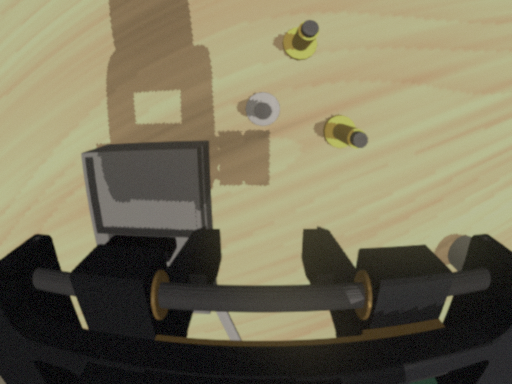

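The grey arbor at (263,107) is the target. The yellow ones at (302,42) and (343,132) are clear of the fingers.

```bash

python3 -m pendant '4.5 3.4 0.1 0 0 0 0;4.5 3.3 0 0 0 0 0;4.5 0 0 3 0 0 0;4.5 0 0 3 0 0 0;4.5 0 0 0 0 0 0'>/dev/null
python3 -m pendant '4.5 0 0 0 0 0 0;4.5 0 0 0 0 0 0'>/dev/null
python3 go.py .467 -.0752 .035 1.19
```

```text
t 37.45 tcp [ 0.4678 -0.075   0.1516] psi 1.19 w 0.0449 F [0.2 0.4 0.4] grip 0.0
turn deg [-0.    0.12 -0.01] then shift cm [ 0.06 -0.05 11.66]
```

```bash

python3 -m pendant '4.5 0.1 0 4 0 0 0;4.5 0 0 3.5 0 0 0;4.5 0 0 2.3 0 0 0;4.5 0 0 1.3 0 0 0;4.5 0 0 0.5 0 0 0'>/dev/null
python3 -m pendant '4.5 0 0 0 0 0 0;4.5 0 0 0 0 0 0'
python3 -m pendant '1.2 0 0 0 0 0 0;1.2 0 0 0 0 0 0;1.2 0 0 0 0 0 0;1.2 0 0 0 0 0 0;1.2 0 0 0 0 0 0'
python3 -m pendant '1.2 0 0 -1 0 0 0;1.2 0 0 -3 0 0 0;1.2 0 0 -4 0 0 0;1.2 0 0 -4 0 0 0;1.2 0 0 -4 0 0 0'>/dev/null
python3 -m pendant '1.2 0 0 -1 0 0 0;1.2 0 0 0 0 0 0;1.2 0 0 0 0 0 0'
python3 go.py .4987 -.2333 .2 1.19
```

```text
time: 38.15
tool_pos: [0.4666, -0.0744, 0.0354]
tcp_rot: [0.189, 0.982, -0.0, 0.001]
wrist_force: [1.0, 0.0, -0.1]
gripper_width: 0.0452
grip_force: 0.0
time: 38.65
tool_pos: [0.4661, -0.074, 0.0347]
tcp_rot: [0.189, 0.982, 0.0, 0.0]
wrist_force: [1.2, 1.3, 3.4]
gripper_width: 0.0192
grip_force: 30.0
time: 39.45
tool_pos: [0.4651, -0.0738, 0.2027]
tcp_rot: [0.189, 0.982, 0.0, -0.002]
wrist_force: [-0.1, -0.3, -3.7]
gripper_width: 0.0191
grip_force: 30.0
t 39.45 tcp [ 0.4651 -0.0738  0.2027] psi 1.19 w 0.0191 F [-0.1 -0.3 -3.7] grip 30.0
turn deg [ 0.   -0.19 -0.  ] then shift cm [ -9.05 -13.56   0.27]
```

```bash

python3 -m pendant '1.2 -1.8 -2.7 0 0 0 0;1.2 -1.8 -2.7 0 0 0 0;1.2 -1.8 -2.7 0 0 0 0;1.2 -1.8 -2.7 0 0 0 0;1.2 -1.8 -2.7 0 0 0 0'>/dev/null
python3 -m pendant '1.2 0 0 3 0 0 0;1.2 0 0 3 0 0 0;1.2 0 0 1 0 0 0;1.2 0 0 0 0 0 0;1.2 0 0 0 0 0 0'>/dev/null
python3 go.py .4987 -.2333 .0795 1.19
```

```text
t 40.45 tcp [ 0.4996 -0.2329  0.1348] psi 1.19 w 0.0191 F [-0.7  0.1 -3. ] grip 30.0
turn deg [-0.01  0.01  0.02] then shift cm [ 0.07 -0.07  5.53]
```

```bash

python3 -m pendant '1.2 0.1 -0.1 2.5 0 0 0;1.2 0 0 1.5 0 0 0;1.2 0 0 0.8 0 0 0;1.2 0 0 0.3 0 0 0;1.2 0 0 0 0 0 0'>/dev/null
python3 -m pendant '1.2 0 0 0.2 0 0 0;1.2 0 0 0 0 0 0'
```

```text
time: 41.15
tool_pos: [0.4982, -0.2336, 0.0819]
tcp_rot: [0.189, 0.982, -0.0, 0.0]
wrist_force: [0.1, 0.1, -3.7]
gripper_width: 0.0191
grip_force: 30.0
```

```bash

python3 -m pendant '1.2 0 0 0.2 0 0 0;1.2 0 0 0 0 0 0;3 0 0 0 0 0 0;4 0 0 0 0 0 0;4 0 0 0 0 0 0'
python3 -m pendant '4 0 0 -1 0 0 0;4 0 0 -3 0 0 0;4 0 0 -4 0 0 0;4 0 0 -4 0 0 0;4 0 0 -3 0 0 0'>/dev/null
python3 -m pendant '4 2 4 0 0 0 0;4 2 4 0 0 0 0;4 2 4 0 0 0 0;4 2 4 0 0 0 0;4 2 4 0 0 0 0'>/dev/null
python3 -m pendant '4 0 4 0 0 0 0;4 0 4 0 0 0 0;4 0 4 0 0 0 0;4 0 0 0 0 0 0;4 0 0 0 0 0 0'
python3 - <<'E'
from h import *
a=imaging.grab_frame('top')[:,:,::-1]; b=imaging.grab_frame('side')[:,:,::-1]
im=np.hstack([cv2.resize(a[110:310,280:440],None,fx=2.4,fy=2.4),cv2.resize(b[70:270,270:430],None,fx=2.4,fy=2.4)])
cv2.imwrite('pics/end.png',cv2.convertScaleAbs(im,alpha=1.5)); cv2.imwrite('pics/endtop.png',np.ascontiguousarray(a))
look('base_tray',(.5488,-.2536,-.3845),0,True,cam='side',tol=.15)
look('carry_tray',(.5488,-.2536,-.3845),.028,True,cam='side',tol=.15)
E
```

```text
time: 41.65
tool_pos: [0.4981, -0.2336, 0.0796]
tcp_rot: [0.189, 0.982, -0.0, 0.0]
wrist_force: [-0.9, 0.4, -0.4]
gripper_width: 0.0398
grip_force: 0.0
time: 43.15
tool_pos: [0.5239, 0.1013, 0.2298]
tcp_rot: [0.188, 0.982, -0.0, 0.0]
wrist_force: [-0.7, -0.2, 0.5]
gripper_width: 0.04
grip_force: 0.0
side base_tray 0.93 [341. 165.] 1798 fit [ 0.5466 -0.2555 -0.3809] iou 0.348
side carry_tray 0.94 [349. 134.] 3794 fit [ 0.5464 -0.2584 -0.3857] iou 0.827
side carry_tray 0.7 [342. 165.] 1773 fit [ 0.524  -0.2078 -0.3743] iou 0.344
side carry_tray 0.65 [278. 127.] 247 fit [ 0.7504 -0.2282  2.1505] iou 0.08
```

View pics/end.png

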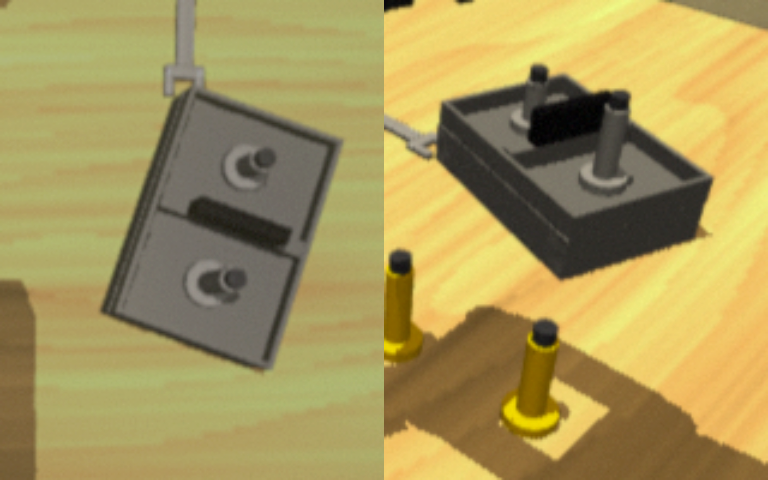

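View pics/endtop.png

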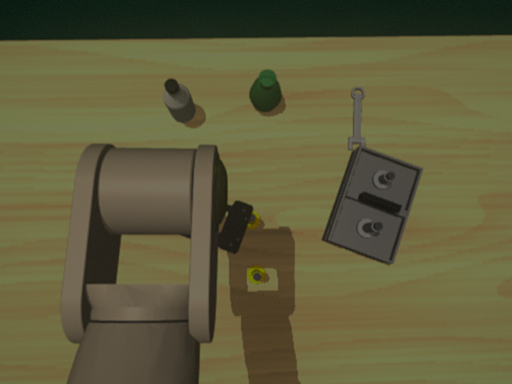

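The trays are stacked flush and square. The arbors stand upright on either side of the grip, at (385,178) and (370,228). The vase, bottle, spanner and yellow arbors have not moved.

```bash
python3 -c "
from plant import ctrl
s=ctrl.sense(); print(s['time'],abs(s['qd']).max()); print(ctrl.job_done())"
```

```text
43.45 0.003916122251318704
the job is handed in; nothing more can be done
None
```

The job is handed in at 43.5 s of robot time: both wheels lie hub up in their bays, the carry tray is stacked and seated, the two grey arbors stand on either side of the grip, and the vase, bottle, spanner and yellow arbors look unmoved in the last pictures.

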